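# Let the steel bearing balls out of the bench feeder

## Robot

A 6-joint arm with a two-finger parallel gripper is mounted at the origin on the work surface. World frame = base frame: x ahead of the robot, y to its left, z up, the work surface at z = 0. Lengths are in m, angles in rad, forces in N, time in s.
With the tool pointing down it reaches from about 0.425 to 0.95 m from the base axis. Payload 14.7 kg.
Tool frame: the origin (TCP) lies on the centre line of the jaws, within the pads' length; the fingertips stand 17 mm ahead of it and the grasp point (between the pads) lies 2 mm behind it; z points along the fingers, x is the direction in which the jaws open and shut, and the axes are right-handed (so a half turn about z gives the same grasp; the last joint's range is limited). The gripper opens to 85 mm and grips with 20 to 120 N. Pads are 22 mm wide; open, the fingers measure 114 mm over their backs; the gripper's body (76 mm by 85 mm) begins 54 mm behind the grasp point. The pads swing forward as they close: fully open they stand 13 mm farther back than shut.
Start: joints at [-1.241, 0.48, 1.596, -0, 1.065, -0.047], TCP at [0.239, -0.604, 0.248] pointing down, gripper open.
Joint ranges: [-2.75, 2.75], [-0.82, 2.05], [0.23, 2.67], [-1.56, 4.7], [0.09, 2.69], [-2.92, 2.92]. Speed limits (rad/s): [1.89, 1.89, 2.39, 3.01, 3.01, 3.01].

## Interface

Orientations are given as a unit quaternion [x, y, z, w].
In Python, from cell import observe, camera, job_done gives the robot as it stands.
- The arm moves only by the shell command python3 -m inch 'ROWS' [OPENING] [FORCE]. ROWS is text: rows parted by semicolons, each of 6 numbers parted by spaces: the shift along the tool's x, y, z in mm, then the turn, a rotation vector about the tool's x, y, z in degrees. A call has 1 to 10 rows; each row shifts and turns the commanded pose from where the row before left it, along the tool's axes as they then stand; what a row does not reach is not made up. A row lasts 1/8 s, in which the tool goes at most 62.5 mm and 10.7 degrees, less where a joint would pass 70% of its speed; a pose out of reach is approached as far as the arm can. A call is refused whole if a number of a shift passes 62.5 or a number of a turn 10.7, either way. A call with a gripper value outside its range is refused whole. OPENING is the gripper command: -1 is shut, 1 is fully open, values between are in proportion, set as the call begins (- or left out, the last holds). The fingers move at their own pace and stop on an object; FORCE is the grip in N (left out, the last holds). Time passes only in rows, so rows that do not move let the fingers close. It gives the time, the measured TCP pose, the force and the opening at its end, in the units of the state.
- observe(): the state, without advancing time (a new reading comes with each control period).
- camera(name): name is "scene" or "top" or "wrist"; returns a dict with "img" (420x560x3 uint8, red, green, blue), "camera_matrix" (3x3 intrinsics, pixels), "dist_coeffs" ([k1, k2, p1, p2, k3] as OpenCV has them; the pictures are not rectified), "position" and "attitude" of the camera in the world. Camera axes: x right, y up, looking along -z (the intrinsics and any distortion apply to the point x, -y, -z); pixel columns grow to the right and rows downward; lengths in m; the calibration is good to about 2 mm. A picture is of the moment at which its call begins. There is no depth.
- job_done(): hands the job in, once; it reports no verdict.
The state is a dict: "clock": time; "qpos": joint angles; "qd": joint speeds; "tau": joint torques, N m; "eef_pos": TCP position; "tcp_rot": TCP orientation; "contact_force": force on the tool from outside, world axes, zero at the start; "torque": the same for the moment, N m; "grip_width": opening from 0.0 (shut) to 1.0 (fully open).
Only numpy, scipy, OpenCV 4.12 (cv2) and the standard library are available. Lean on these libraries where they do the work, as an engineer would, in place of code of your own. Each camera call takes 0.05 s, during which the arm holds its last target.

## Task

Two blue ball feeders stand on the garage bench: find the one that holds the two steel balls and press down its red paddle, so that its rocking lever lifts the green gate and both steel balls roll into the tray in front of it. Keep the paddle down until both are in the tray, then let it go so that the gate drops shut. Do not touch any ball or gate or the brass balls' feeder, pick nothing up, and leave everything else on the bench where it is.

Things in the scene. Friction and masses are not known exactly. Their poses are not given: they have to be found in the camera images.
- feeder_a: fixed blue ball feeder holding the steel balls, 325 x 105 mm; both feeders look alike and may swap sides. Origin: underside, on the bench; x points from paddle to tray, roughly away from the robot, z up. A dark lane (centre line y = +10 mm, 32 mm wide, up to 92 mm high) slopes down 8 degrees from x = -60 to +85 mm; the gate at x = +70 mm holds the balls, which roll out by themselves when it lifts.
- lever_a (a joint): rocking lever of feeder_a, pivot at feeder x = -35, y = -40, z = 95 mm, about the feeder's y. 0 rad = at rest, gate shut; grows as the paddle is pressed and the gate rises, to a stop at 0.36. A ball passes from about 0.25. A spring returns it when let go: 2.5 N at the paddle to start, 5.5 N at the stop.
- pad_a (a point): centre of the top face of feeder_a's red paddle (38 mm along the feeder, 34 mm across, 6 mm thick), 105 mm from the pivot, at feeder x = -140, y = -40 mm, 106 mm above the bench at rest; it sinks about 37 mm at the stop, with only a 12 mm base plate below. A fixed dark guard plate, top at 108 mm, covers the lever arm from feeder x = -100 to -20 mm: press on the paddle, not there
- gate_a (a point): green gate plate of feeder_a (29 mm wide, 47 mm tall), carried by the far end of its lever; the point is the middle of its lower edge, 3 mm over the lane when shut. Past it lies the catch tray: inside it spans feeder x = 88..150 mm, y = -14..34 mm, floor 30 mm and rim 62 mm above the bench; a ball lying in it has its centre under 55 mm high
- steel_1_center (a point): centre of a loose steel ball, 25.4 mm across; the one against the gate at the start, in the lane of feeder_a
- steel_1: the same steel ball as a body, 45 to 95 g (its origin turns as it rolls: use the centre)
- steel_2_center (a point): centre of a loose steel ball, 25.4 mm across; the one behind it, touching the first at the start, in the lane of feeder_a
- steel_2: the same steel ball as a body, 45 to 95 g (its origin turns as it rolls: use the centre)
- feeder_b: fixed blue ball feeder holding the brass balls, 325 x 105 mm; both feeders look alike and may swap sides. Origin: underside, on the bench; x points from paddle to tray, roughly away from the robot, z up. A dark lane (centre line y = +10 mm, 32 mm wide, up to 92 mm high) slopes down 8 degrees from x = -60 to +85 mm; the gate at x = +70 mm holds the balls, which roll out by themselves when it lifts.
- lever_b (a joint): rocking lever of feeder_b, pivot at feeder x = -35, y = -40, z = 95 mm, about the feeder's y. 0 rad = at rest, gate shut; grows as the paddle is pressed and the gate rises, to a stop at 0.36. A ball passes from about 0.25. A spring returns it when let go: 2.5 N at the paddle to start, 5.5 N at the stop.
- pad_b (a point): centre of the top face of feeder_b's red paddle (38 mm along the feeder, 34 mm across, 6 mm thick), 105 mm from the pivot, at feeder x = -140, y = -40 mm, 106 mm above the bench at rest; it sinks about 37 mm at the stop, with only a 12 mm base plate below. A fixed dark guard plate, top at 108 mm, covers the lever arm from feeder x = -100 to -20 mm: press on the paddle, not there
- gate_b (a point): green gate plate of feeder_b (29 mm wide, 47 mm tall), carried by the far end of its lever; the point is the middle of its lower edge, 3 mm over the lane when shut. Past it lies the catch tray: inside it spans feeder x = 88..150 mm, y = -14..34 mm, floor 30 mm and rim 62 mm above the bench; a ball lying in it has its centre under 55 mm high
- brass_1_center (a point): centre of a loose brass ball, 25.4 mm across; the one against the gate at the start, in the lane of feeder_b
- brass_1: the same brass ball as a body, 45 to 95 g (its origin turns as it rolls: use the centre)
- brass_2_center (a point): centre of a loose brass ball, 25.4 mm across; the one behind it, touching the first at the start, in the lane of feeder_b
- brass_2: the same brass ball as a body, 45 to 95 g (its origin turns as it rolls: use the centre)
- socket: bystander, to be left alone: steel socket, a ring 28 mm across and 38 mm tall, standing between the feeders
- grease_tin: bystander, to be left alone: small yellow tin, 48 mm across, 45 mm tall, between the feeders
- wrench: bystander, to be left alone: steel spanner 180 mm long, lying at the left
- screwdriver: bystander, to be left alone: screwdriver 200 mm long, lying at the right
- oil_bottle: bystander, to be left alone: black bottle with yellow label, 66 mm across, 170 mm tall, at the right
- paint_can: bystander, to be left alone: green-labelled can, 72 mm across, 100 mm tall, at the left
- mug: bystander, to be left alone: white mug, 72 mm across, 80 mm tall, beyond them, between the feeders

How it is judged:
On the way, in this order (a step that is already met when the one before it is completed fails the run):
1. the paddle of the steel balls' feeder is pressed and its gate begins to rise (lever past 0.12 rad) (value of joint lever_a above 0.12 rad), for 0.02 s.
2. both steel balls are in that feeder's tray (x of steel_1_center in the frame of feeder_a between 0.09 and 0.155 m and y of steel_1_center in the frame of feeder_a between -0.016 and 0.036 m and z of each of steel_1_center, steel_2_center in the frame of feeder_a below 0.06 m and x of steel_2_center in the frame of feeder_a between 0.09 and 0.155 m and y of steel_2_center in the frame of feeder_a between -0.016 and 0.036 m), for 0.2 s.
At the end, for the whole second after the job is handed in: Both steel balls lie at rest in the tray of their feeder, both gates are shut again (levers under 0.04 rad), the brass balls are within 15 mm of where they were, and the bystanders within 30 mm (all of step 2 and linear speed of each of steel_1, steel_2 below 0.05 m/s and value of joint each of lever_a, lever_b below 0.04 rad and distance of each of brass_1_center, brass_2_center from where it was at the start of the episode below 0.015 m and distance of each of socket, grease_tin, wrench, screwdriver, oil_bottle, paint_can, mug from where it was at the start of the episode below 0.03 m); the robot touches nothing.
It fails at once if the robot touches a ball (contact force between any of steel_1, steel_2, brass_1, brass_2 and the fingers above 0.3 N or contact force between any of steel_1, steel_2, brass_1, brass_2 and the arm above 0.3 N).
It fails at once if the robot touches the gate plate instead of working it by the paddle (contact force between lever_a_c3 and the fingers above 0.3 N or contact force between lever_a_c3 and the arm above 0.3 N).
It fails at once if a ball is lifted (height (world z) of any of steel_1_center, steel_2_center, brass_1_center, brass_2_center above 0.13 m).
It fails at once if the brass balls' feeder is touched or opened, or a brass ball leaves its place by more than 15 mm (contact force between feeder_b and the fingers above 0.3 N or contact force between feeder_b and the arm above 0.3 N or value of joint lever_b above 0.08 rad or distance of any of brass_1_center, brass_2_center from where it was at the start of the episode above 0.015 m).
It fails at once if a bystander is moved or lifted by more than 30 mm (distance of any of socket, grease_tin, wrench, screwdriver, oil_bottle, paint_can, mug from where it was at the start of the episode above 0.03 m).
It also fails if it takes over 32 s, if anything falls off the work surface, if the arm or the gripper's body presses on something with over 40 N, if the wrist force passes 120 N, or if a joint passes its speed limit or range.

## Working session

There is one attempt and no reset: what is moved stays moved. The work goes in short steps, Python scripts to look and compute and a shell command to move; the robot and the scene stay as the last step left them, time stands still between calls to the robot, and variables do not carry over. Pictures are saved under pics/ and viewed, and the job is handed in when it is done.

```bash
mkdir -p pics; ls; python3 - <<'E'
from cell import observe,camera
import cv2,numpy as np
print(observe())
for n in("scene","top"):
    c=camera(n); cv2.imwrite(f"pics/{n}0.png",c["img"][:,:,::-1])
    np.savez(f"pics/{n}0.npz",**c)
    print(n,c["camera_matrix"],c["dist_coeffs"],c["position"],c["attitude"])
E
```

```text
pics
{'clock': 0.0, 'qpos': array([-1.24060878e+00,  4.80825246e-01,  1.59687062e+00,  2.55130545e-05,
        1.06509578e+00, -4.66261007e-02]), 'qd': array([-0.00130047, -0.00132617,  0.0007507 , -0.00119924,  0.0009979 ,
        0.00069249]), 'tau': array([-1.95976907e-03, -9.50637031e+01, -4.30184269e+01, -3.24284292e-05,
        1.22396776e-02, -2.46687125e-05]), 'eef_pos': array([ 0.23905854, -0.60402438,  0.24767787]), 'tcp_rot': array([ 8.27027068e-01, -5.62161783e-01, -4.72858706e-04, -3.68676398e-04]), 'contact_force': array([ 0.67768293,  0.12915028, -0.24809011]), 'torque': array([-0.0129993 , -0.01565006, -0.01382407]), 'grip_width': 1.002529590896268}
scene [[476.79709232   0.         278.27879292]
 [  0.         476.79709232 209.92681746]
 [  0.           0.           1.        ]] [-0.0283004  0.         0.         0.         0.       ] [ 1.33444596 -0.71077131  1.05742226] [0.36026745 0.15378589 0.37534101 0.84004547]
top [[416.89552437   0.         278.97480365]
 [  0.         416.89552437 210.38881496]
 [  0.           0.           1.        ]] [-0.02766277  0.          0.          0.          0.        ] [ 0.43594221 -0.0056411   1.1349692 ] [-0.06950334  0.0630492   0.70738733 -0.70056923]
```

View pics/scene0.png

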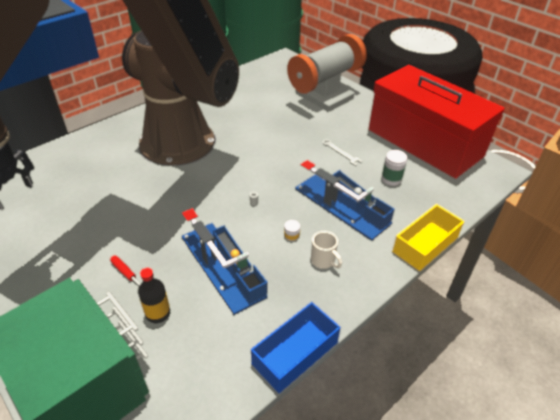

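View pics/top0.png

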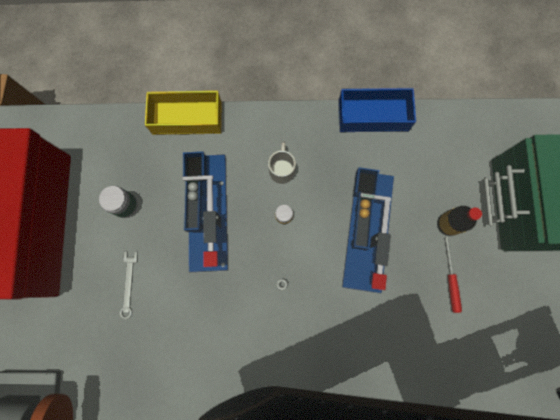

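Both views show it. In the top view the left feeder (paddle near pixel 210,259) holds the grey steel balls (about 192,192). The right feeder holds the brass balls (364,208). Next I measure the paddle and the feeder axis.

```bash
cat > h.py <<'E'
import cv2,numpy as np
from scipy.spatial.transform import Rotation as R
def rays(c,px):
    u=cv2.undistortPoints(np.float64(px).reshape(-1,1,2),np.array(c["camera_matrix"]),np.array(c["dist_coeffs"])).reshape(-1,2)
    d=np.c_[u[:,0],-u[:,1],-np.ones(len(u))]
    return np.array(c["position"]),R.from_quat(c["attitude"]).apply(d)
def plane(c,px,z):
    p,d=rays(c,px); return p+d*((z-p[2])/d[:,2])[:,None]
def proj(c,P):
    q=R.from_quat(c["attitude"]).inv().apply(np.atleast_2d(P)-c["position"])*[1,-1,-1]
    return cv2.projectPoints(q,np.zeros(3),np.zeros(3),np.array(c["camera_matrix"]),np.array(c["dist_coeffs"]))[0].reshape(-1,2)
def comps(img,m):
    n,l,s,ce=cv2.connectedComponentsWithStats(m.astype(np.uint8))
    return [(s[i],ce[i],l==i) for i in range(1,n) if s[i][4]>25]
E
python3 - <<'E'
from h import *
for n in("top","scene"):
    c=dict(np.load(f"pics/{n}0.npz")); im=c["img"].astype(int)
    r,g,b=im[...,0],im[...,1],im[...,2]
    for s,ce,_ in comps(im,(r>110)&(g<60)&(b<60)): 
        if s[4]<600: print(n,"red",s,ce,plane(c,[ce],.106))
    for s,ce,m in comps(im,(b>60)&(b>1.5*r)&(b>1.25*g)):
        if s[4]>500:
            cn=max(cv2.findContours(m.astype(np.uint8),0,2)[0],key=len)
            print(n,"blue",s,ce,cv2.minAreaRect(cn))
c=dict(np.load("pics/top0.npz"))
cv2.imwrite("pics/z.png",cv2.resize(c["img"][140:300,165:245,::-1],None,fx=5,fy=3.7,interpolation=2))
cv2.imwrite("pics/z.png",cv2.resize(c["img"][145:285,165:245,::-1],None,fx=4,fy=4,interpolation=2))
E
```

```text
top red [469 208  13  12 109] [474.80733945 213.29357798] [[ 0.61880025 -0.48905543  0.106     ]]
top red [204 252  13  14 170] [210.38823529 258.41764706] [[0.51274492 0.17307374 0.106     ]]
top red [372 273  14  16 182] [378.47252747 281.1043956 ] [[ 0.45370369 -0.23770396  0.106     ]]
top red [449 275  12  37 226] [454.59292035 294.13716814] [[ 0.42027998 -0.42101525  0.106     ]]
top blue [ 339   88   77   44 2504] [375.83785942 110.90415335] ((376.9574890136719, 109.2044906616211), (42.73341369628906, 76.00550079345703), 88.93909454345703)
top blue [ 207  155   20  109 1172] [218.94453925 199.15017065] ((218.62770080566406, 208.7984619140625), (108.27748107910156, 17.36211585998535), 86.8201675415039)
top blue [ 343  168   51  124 2467] [364.90960681 236.98297527] ((368.27642822265625, 229.59413146972656), (38.05479431152344, 121.02326965332031), 6.911227226257324)
top blue [184 214  44  58 754] [198.19761273 250.49602122] ((197.85475158691406, 249.138427734375), (61.69895935058594, 35.40739440917969), 61.63095474243164)
scene red [340  37  25  33 212] [354.51886792  51.943396
[... 402 characters left out ...]
.56347905 -0.44492629  0.106     ]]
scene blue [   0    0   98   91 4152] [53.00409441 46.88511561] ((39.64809799194336, 41.92316818237305), (65.03184509277344, 106.60880279541016), 70.70995330810547)
scene blue [ 296  175   98   64 2173] [349.5140359  208.18913944] ((346.2307434082031, 200.15383911132812), (98.18192291259766, 37.71961212158203), 33.690067291259766)
scene blue [ 182  231   85   83 2220] [227.72522523 277.83153153] ((227.2071075439453, 264.15399169921875), (97.29893493652344, 45.38506317138672), 55.92280578613281)
scene blue [ 251  302   89   91 4356] [294.60399449 346.28741965] ((294.9601745605469, 344.59735107421875), (52.02186584472656, 90.7795639038086), 48.8140754699707)
```

View pics/z.png

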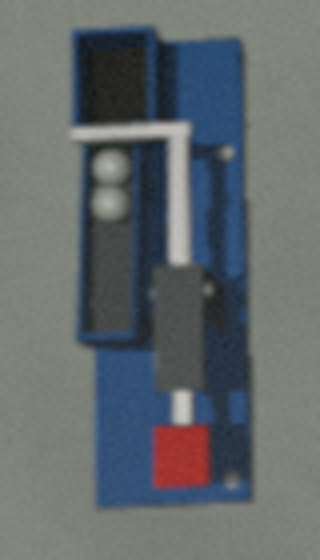

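```bash
python3 - <<'E'
from h import *
c=dict(np.load("pics/top0.npz"))
# base-plate right edge & near edge corners (read from 4x crop, origin 165,145), base top z=12mm
px=np.array([[243,40],[250,498],[98,507]])/4+[165,145]
P=plane(c,px,.012);print(P)
d=P[0]-P[1];yaw=np.arctan2(d[1],d[0]);print("yaw",np.degrees(yaw))
d=P[2]-P[1];print("yaw2",np.degrees(np.arctan2(-d[0],d[1])))
pad=plane(c,[[210.5,258.9]],.106)[0]
px=np.array([[76,30],[78,343]])/4+[165,145]; Q=plane(c,px,.06);d=Q[0]-Q[1];print("yaw3~",np.degrees(np.arctan2(d[1],d[0])))
s=dict(np.load("pics/scene0.npz"));im=s["img"].astype(int);r,g,b=im[...,0],im[...,1],im[...,2]
for st,ce,_ in comps(im,(r>90)&(r>2*g)&(r>2*b)):
    if 290<ce[0]<325 and 150<ce[1]<180: print(st,ce,plane(s,[ce],.106))
print("pad",pad)
E
```

```text
[[0.80987309 0.15238438 0.012     ]
 [0.48979873 0.14285982 0.012     ]
 [0.48462379 0.24478438 0.012     ]]
yaw 1.7044679998508157
yaw2 2.9065413630080816
yaw3~ 2.3258974437106077
[302 161  12   8  63] [307.41269841 164.57142857] [[0.51498529 0.17203087 0.106     ]]
pad [0.51155719 0.17277254 0.106     ]
```

```bash
python3 -m inch '0 0 0 0 0 -10;0 0 0 0 0 -10;0 0 0 0 0 -10;0 0 0 0 0 -10;0 0 0 0 0 -10;0 0 0 0 0 -10;0 0 0 0 0 -10;0 0 0 0 0 0' -1 40
```

```text
clock: 1.1
eef_pos: [0.2391, -0.6042, 0.248]
tcp_rot: [1.0, 0.013, -0.0, -0.0]
contact_force: [-0.4, -0.8, -0.9]
grip_width: 0.0
```

```bash
python3 - <<'E'
from cell import observe
from scipy.spatial.transform import Rotation as R
o=observe();print(o['qpos'],o['eef_pos'],o['contact_force'],o['grip_width']);print(R.from_quat(o['tcp_rot']).as_matrix().round(3))
E
```

```text
[-1.24056616e+00  4.80491538e-01  1.59657492e+00 -1.69883857e-05
  1.06507016e+00 -1.26749770e+00] [ 0.23913977 -0.60421675  0.24800469] [-0.38973735 -0.78973681 -0.87513855] 0.0002743574233310378
[[ 1.     0.027 -0.   ]
 [ 0.027 -1.     0.001]
 [-0.    -0.001 -1.   ]]
```

```bash
python3 -m inch '36 -50 0 0 0 0;36 -50 0 0 0 0;36 -50 0 0 0 0;36 -50 0 0 0 0;36 -50 0 0 0 0;36 -50 0 0 0 0;36 -50 0 0 0 0;0 -50 0 0 0 0;0 -50 0 0 0 0;0 -50 0 0 0 0'
```

```text
clock: 2.35
eef_pos: [0.477, -0.096, 0.2482]
tcp_rot: [1.0, 0.011, -0.0, -0.0]
contact_force: [0.9, -0.7, 0.9]
grip_width: 0.002
```

```bash
python3 -m inch '6.5 -44.5 0 0 0 0;6.5 -44.5 0 0 0 0;6.5 -44.5 0 0 0 0;6.5 -44.5 0 0 0 0;6.5 -44.5 0 0 0 0;6.5 -44.5 0 0 0 0;0 0 40 0 0 0;0 0 40 0 0 0;0 0 0 0 0 0'; python3 - <<'E'
from cell import observe,camera
from h import *
o=observe();print(o['eef_pos'],o['contact_force'])
for n in("top","scene"):
    c=camera(n);np.savez(f"pics/{n}1.npz",**c)
    x,y=(165,145) if n=="top" else (260,110)
    cv2.imwrite(f"pics/{n}1.png",cv2.resize(c["img"][y:y+140,x:x+160,::-1],None,fx=4,fy=4,interpolation=2))
c=camera("wrist");cv2.imwrite("pics/wrist1.png",c["img"][:,:,::-1]);np.savez("pics/wrist1.npz",**c)
E
```

```text
clock: 3.48
eef_pos: [0.5069, 0.17, 0.1662]
tcp_rot: [1.0, 0.012, -0.003, 0.001]
contact_force: [-0.4, 0.4, -0.0]
grip_width: -0.005
[0.50694321 0.17000169 0.16618426] [-0.3589496   0.44561716 -0.01452927]
```

View pics/scene1.png

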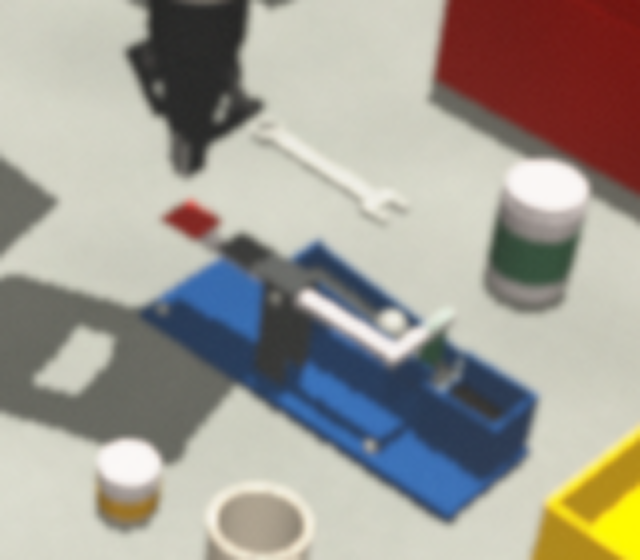

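View pics/wrist1.png

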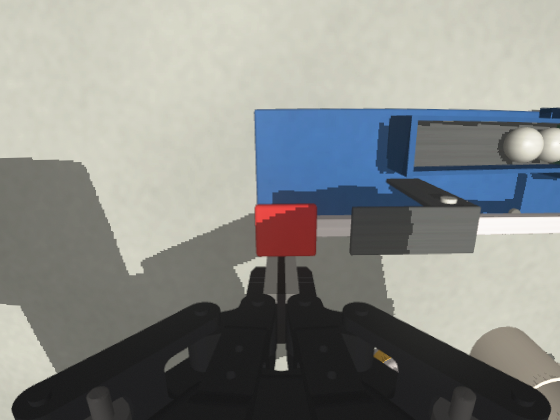

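View pics/top1.png

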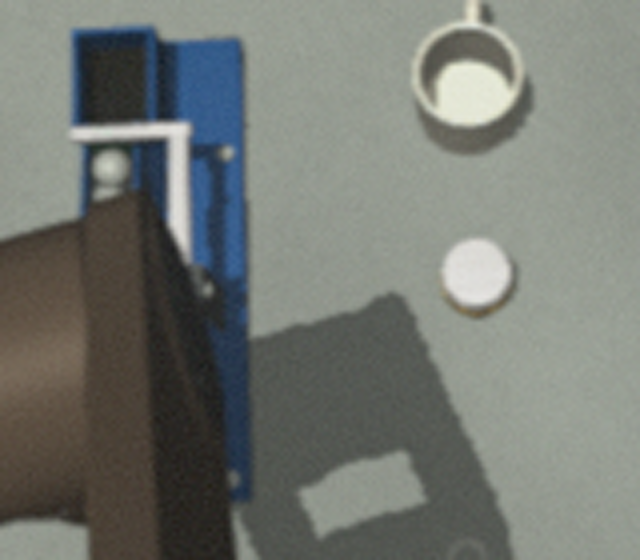

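The scene view (4x crop) shows the shut fingertips at (188,168), just above the red paddle at (192,220). The wrist view shows the paddle centre near (286,230). I'll check both by projection.

```bash
python3 - <<'E'
from h import *
w=dict(np.load("pics/wrist1.npz"));s=dict(np.load("pics/scene1.npz"))
im=w["img"].astype(int);r,g,b=im[...,0],im[...,1],im[...,2]
for st,ce,_ in comps(im,(r>90)&(r>2*g)&(r>2*b)): print(st,ce,plane(w,[ce],.106))
cs=plane(w,[[257,206],[315,206],[316,255],[257,255]],.106);print(cs,cs.mean(0))
tip=[.507,.170,.149]
print("tip proj wrist",proj(w,tip),"scene crop",(proj(s,tip)-[260,110])*4)
E
```

```text
[ 255  204   62   52 3114] [285.59248555 229.41201028] [[0.51139048 0.17599252 0.106     ]]
[[0.49364188 0.19058398 0.106     ]
 [0.52878934 0.19144257 0.106     ]
 [0.53119682 0.15924039 0.106     ]
 [0.49372846 0.15833573 0.106     ]] [0.51183913 0.17490067 0.106     ]
tip proj wrist [[277.58198867 269.14937556]] scene crop [[183.63122704 171.57930882]]
```

```bash
python3 -m inch '2 -3.5 15 0 0 0;0 0 15 0 0 0;0 0 6 0 0 0;0 0 0 0 0 0'; python3 -m inch '0 0 5 0 0 0;0 0 5 0 0 0;0 0 5 0 0 0;0 0 0 0 0 0'
```

```text
clock: 4.12
eef_pos: [0.5103, 0.1738, 0.1317]
tcp_rot: [1.0, 0.014, -0.001, 0.0]
contact_force: [-0.0, 0.2, -0.0]
grip_width: -0.003
clock: 4.62
eef_pos: [0.5106, 0.1739, 0.117]
tcp_rot: [1.0, 0.014, -0.0, 0.0]
contact_force: [-2.3, 0.6, 2.2]
grip_width: -0.0
```

```bash
python3 -m inch '0 0 5 0 0 0;0 0 5 0 0 0;0 0 5 0 0 0;0 0 5 0 0 0;0 0 2 0 0 0;0 0 0 0 0 0'; python3 - <<'E'
from cell import observe,camera
from h import *
c=camera("scene");x,y=(260,110)
cv2.imwrite("pics/scene2.png",cv2.resize(c["img"][y:y+140,x:x+160,::-1],None,fx=4,fy=4,interpolation=2))
E
```

```text
clock: 5.38
eef_pos: [0.5113, 0.174, 0.0953]
tcp_rot: [1.0, 0.014, 0.0, -0.0]
contact_force: [1.3, -0.2, 5.5]
grip_width: 0.002
```

View pics/scene2.png

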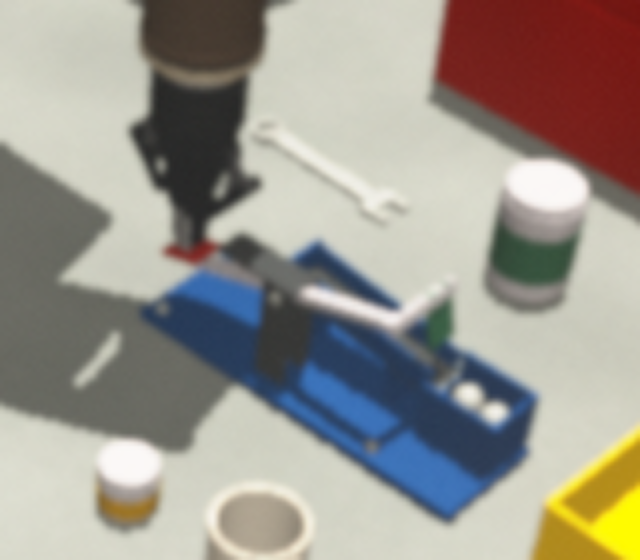

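The gate is up, and both steel balls are already in the tray (4x crop, 467,393 and 495,410). I'll hold for another second, then locate the balls.

```bash
python3 -m inch '0 0 0 0 0 0;0 0 0 0 0 0;0 0 0 0 0 0;0 0 0 0 0 0;0 0 0 0 0 0;0 0 0 0 0 0;0 0 0 0 0 0;0 0 0 0 0 0'; python3 - <<'E'
from cell import observe,camera
from h import *
c=camera("scene");x,y=(260,110)
z=c["img"][y:y+140,x:x+160]
cv2.imwrite("pics/scene3.png",cv2.resize(z[...,::-1],None,fx=4,fy=4,interpolation=2))
t=camera("top");cv2.imwrite("pics/top3.png",cv2.resize(t["img"][145:285,165:245,::-1],None,fx=4,fy=4,interpolation=2))
yaw=np.radians(2.1);Rz=R.from_euler('z',yaw);O=np.array([.5125,.174,0])-Rz.apply([-.14,-.04,0])
im=c["img"].astype(int)
roi=np.zeros(im.shape[:2],bool);roi[200:225,365:395]=1
for st,ce,_ in comps(im,roi&(im.min(2)>110)): print("scene",st,ce,Rz.inv().apply(plane(c,[ce],.0427)-O))
im=t["img"].astype(int);roi[:]=0;roi[150:177,183:206]=1
for st,ce,_ in comps(im,roi&(im.min(2)>80)): print("top",st,ce,Rz.inv().apply(plane(t,[ce],.0427)-O))
E
```

```text
clock: 6.42
eef_pos: [0.5113, 0.174, 0.0955]
tcp_rot: [1.0, 0.014, 0.001, -0.0]
contact_force: [2.0, 0.3, 5.0]
grip_width: 0.001
scene [380 200  15  25 115] [390.66956522 208.34782609] [[0.13639721 0.04820747 0.0427    ]]
scene [374 206  14  11  84] [380.08333333 210.6547619 ] [[0.11993432 0.01592639 0.0427    ]]
top [183 150  23   5  61] [193.98360656 150.93442623] [[0.16208369 0.01085648 0.0427    ]]
top [189 155  10  18 137] [193.90510949 163.59854015] [[0.12578541 0.01128418 0.0427    ]]
top [183 169  23   8  65] [193.98461538 174.83076923] [[0.09394661 0.0112621  0.0427    ]]
```

View pics/top3.png

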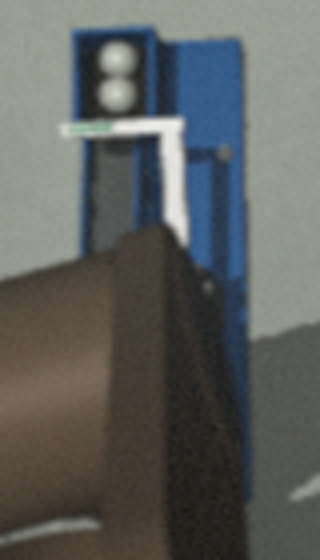

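View pics/scene3.png

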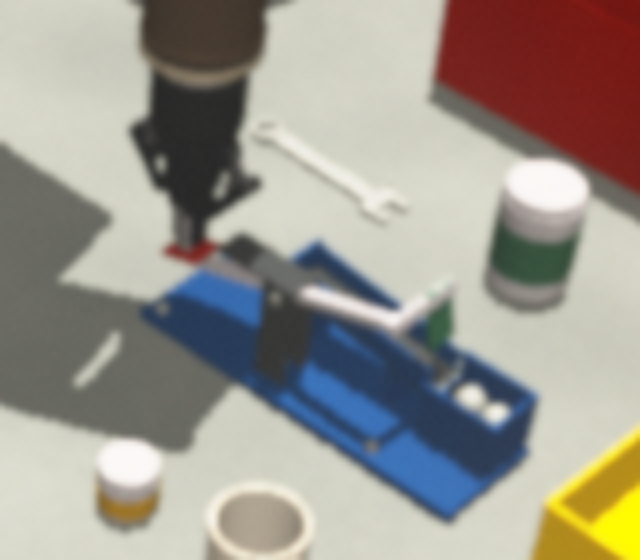

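The top crop shows both balls in the tray, at (117,57) and (117,95). They merge into one blob centred at feeder x ≈ 126 mm, y ≈ 11 mm, so they sit at about x ≈ 113 and 139 mm. Now I release the paddle gently and retreat upward.

```bash
python3 -m inch '0 0 -6 0 0 0;0 0 -6 0 0 0;0 0 -6 0 0 0;0 0 -6 0 0 0;0 0 -6 0 0 0;0 0 -8 0 0 0;0 0 -15 0 0 0;0 0 -30 0 0 0;0 0 -40 0 0 0;0 0 -40 0 0 0'; python3 -m inch '-20 40 0 0 0 0;-10 50 0 0 0 0;0 50 0 0 0 0;0 50 0 0 0 0;0 0 0 0 0 0;0 0 0 0 0 0;0 0 0 0 0 0;0 0 0 0 0 0'; python3 - <<'E'
from cell import observe,camera
from h import *
for n in("scene","top"):
    c=camera(n);x,y=(260,110) if n=="scene" else (165,145)
    cv2.imwrite(f"pics/{n}4.png",cv2.resize(c["img"][y:y+140,x:x+160,::-1],None,fx=4,fy=4,interpolation=2))
    cv2.imwrite(f"pics/{n}4f.png",c["img"][:,:,::-1])
    a=np.load(f"pics/{n}0.npz")["img"].astype(int)
    if n=="scene": print("red pad now/before",[(st,ce) for im in(c["img"].astype(int),a) for st,ce,_ in comps(im,(im[...,0]>90)&(im[...,0]>2*im[...,1])&(im[...,0]>2*im[...,2])) if 290<ce[0]<325 and 150<ce[1]<185])
print(observe()["contact_force"])
E
```

```text
clock: 7.78
eef_pos: [0.5106, 0.1738, 0.2603]
tcp_rot: [1.0, 0.014, 0.0, -0.0]
contact_force: [0.9, 0.1, -0.3]
grip_width: -0.0
clock: 8.78
eef_pos: [0.486, -0.0159, 0.2584]
tcp_rot: [1.0, 0.015, -0.0, -0.0]
contact_force: [0.7, -1.0, -0.8]
grip_width: 0.004
red pad now/before [(array([302, 161,  12,   8,  62], dtype=int32), array([307.5       , 164.59677419])), (array([302, 161,  12,   8,  63], dtype=int32), array([307.41269841, 164.57142857]))]
[ 0.42846096 -0.50800131  0.05304558]
```

View pics/scene4.png

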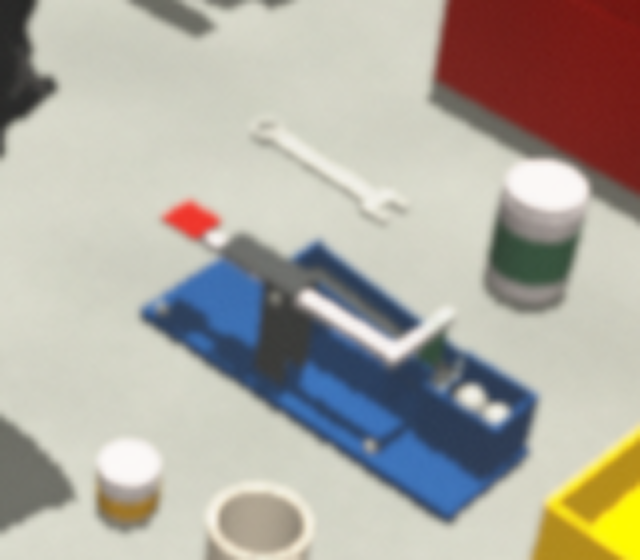

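View pics/top4f.png

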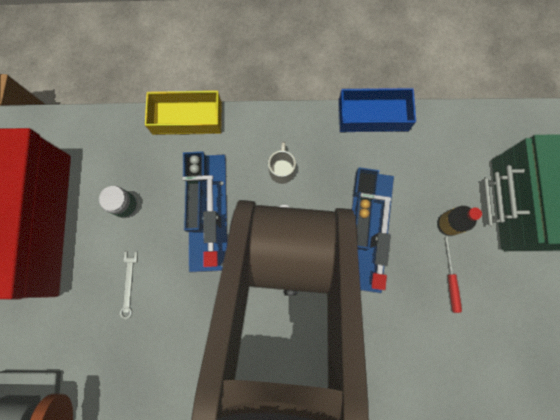

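View pics/scene4f.png

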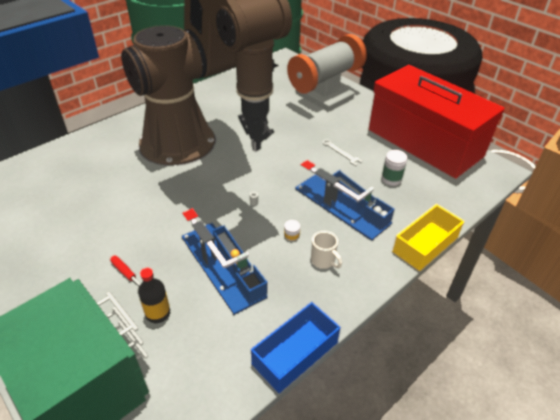

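The gate is down, and the paddle is back at its starting pixel (307.5,164.6). Both steel balls rest in the tray, the brass feeder and bystanders look unmoved, and the arm is in free air.

```bash
python3 -c "
from cell import job_done
print(job_done())"
```

```text
the job is handed in; nothing more can be done
None
```

The job is done and handed in at about 9 s of the 32 s allowed: both steel balls are in the tray and the gate is shut again. The steel balls were in the left-hand feeder. I pressed its red paddle with the shut fingertips, about 28 mm down at roughly 5.5 N, and held it until both balls had rolled into the tray. Then I let the paddle up gently and moved the arm clear.

**Last checks:**
- **Balls:** while the paddle was still down, both were in the tray at about x = 113 and 139 mm, y = 11 mm in the feeder's frame. Both were still in the tray after release.
- **Paddle and gate:** the paddle is within 0.1 pixel of its starting position in the scene view, and the gate is down.
- **Rest of the bench:** the brass feeder, its balls and the bystanders looked unmoved by eye. In the last top view the arm hid the socket and most of the grease tin, so I checked those two in the scene view only.
- **Arm:** the contact force is at noise level, so the robot is touching nothing.

**Disagreements:** the camera estimates of the paddle centre differed by about 4 mm, which did not affect the press. In the scene view one ball's outline merged with the tray rim and came out at y = 48 mm. I disregarded that and relied on the top view for positions.

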